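# Latch up an RF module test fixture

## Task

Connect up the amplifier module that lies in the bench test fixture: lift the wire loop of the fixture's latch clamp over the keeper on the sliding connector block so that it hooks behind the keeper's lip, then push the latch lever over past its toggle point until it lies fully home and holds the block drawn in against the module. Feel your way: never press the loop hard onto the keeper, do not ram the lever against its stop, and leave the other things on the bench where they are.

Things in the scene. Friction and masses are not known exactly. Their poses are not given: they have to be found in the camera images.
- fixture: Test fixture screwed to the bench: dark plate 160 (x) x 224 (y) x 12 mm, silver module on its far (+x) half, latch clamp on its near half. Origin: centre of the plate's underside; x away from the robot (yaw within 0.3), y left, z up; all directions below are its own. Lever, loop and keeper work in the plane x = -38 mm. Lever's pin at (-38, -43, 58) mm, but slots and packing put it up to 1.5 mm off in y, 6 mm in z
- keeper_seat (a point): Seat for the loop bar's centre in the keeper, a steel hook 16 mm wide on the sliding block, open to +y: 2.5 mm to +y of its upright wall (4 mm thick), 3 mm above its flat foot (reaches 15 mm further to +y), 5 mm below its lip. The lip's top is 9 mm above this point, its end 2.5 mm to +y of it. At (-38, 54.5, 56) mm in the fixture's frame with the block free; axes as the fixture's
- loop_bar (a point): Centre of the round end bar (5 mm thick, along x) of the U-shaped wire loop, 108 mm from the loop's hinge. Loop swings freely; at the start the bar rests on the keeper's lip. To pass the lip its centre must be 11.5 mm above keeper_seat and 5 mm or more to +y of it, then go down to its height; at the lever's open stop it reaches 8 to 13 mm to +y. Over 15 N of bar on keeper before the lever is pushed over bends the wire
- loop_grip (a point): Midway between the loop's two parallel wires (each 5 mm, 35 mm over both), 22 mm from loop_bar towards the hinge: take the loop here from above, fingers closing along x across both wires; free height below it is 27 mm or more. Pulling it to +y swings the lever further open against 4 to 8 N of pivot friction; the lever stays where left. Under tension the bar slides in under the lip by itself
- latch_lever (a joint): Lever angle (rad): 0 home on its stop, lying level and pointing to -y; 1.57 upright; 1.72 open stop. Starts at 0.8 to 1.0. Black sleeve 24 mm wide, 40 to 98 mm from the pin; the face to push (towards +y when upright, top when home) is 11 mm off the pin's centre. With the loop hooked it resists from about 1.0, with 4 to 9 N near 0.7, none at the toggle point (0.03 to 0.11). It need not snap home: feel for the stop; under 25 N
- launch_slide (a joint): Travel (m) of the sliding connector block, with the keeper on it, towards the module (-y): 0 pushed out by its springs (12 N per mm), about 0.004 to 0.0065 when properly latched (the bar gives about 2 mm). Apart from latch and keeper nothing within 60 mm of their plane is higher than 54 mm above the bench
- hex_key: black L-shaped hex key, 31x96x5, lying on the bench in front of the fixture's base plate; origin centre of its underside
- n_adapter: small metal coax adapter, 20x42x20, on the bench in front of the base plate; origin centre of its underside
- attenuator: finned black coax attenuator with brass end, 22x58x22, on the bench left of the base plate; origin centre of its underside
- screwdriver: red-handled screwdriver, 19x150x16, on the bench to the right; origin centre of its underside
- tweezers: black tweezers, 18x126x9, on the bench to the right; origin centre of its underside

How it is judged:
By the outcome, as a careful person would: the job done as asked, in the order asked, and still so for the second after the job is handed in, with the robot touching nothing.
It also fails if it takes over 43 s, if anything falls off the work surface, if the arm or the gripper's body presses on something with over 40 N, if the wrist force passes 120 N, or if a joint passes its speed limit or range.

## Robot

A 6-joint arm with a two-finger parallel gripper is mounted at the origin on a cart in front of the work surface, level with it; the furniture and walls round the work are solid. World frame = base frame: x ahead of the robot, y to its left, z up, the work surface at z = 0. Lengths are in m, angles in degrees, forces in N, time in s.
With the tool pointing down it reaches from about 0.375 to 0.925 m from the base axis. Payload 5.7 kg.
Tool frame: the origin (TCP) lies midway between the tips of the shut fingers; the grasp point (between the pads) lies 19 mm behind it; z points along the fingers, y is the line along which they close (so a half turn about z gives the same grasp; the last joint's range is limited). The gripper opens to 85 mm and grips with 20 to 120 N. Pads are 22 mm wide; open, the fingers measure 114 mm over their backs; the gripper's body (76 mm by 85 mm) begins 54 mm behind the grasp point. The pads swing forward as they close: fully open they stand 13 mm farther back than shut.
Start: joints at [70.411, 20.558, 86.54, -0, 72.909, -6.595], TCP at [0.135, 0.585, 0.231] pointing down, gripper open.
Joint ranges: [-170.27, 170.27], [-57.76, 135], [12.27, 136.19], [-55.21, 235.2], [11.17, 155.16], [-170.74, 170.74]. Speed limits (degrees/s): [136.94, 136.94, 180, 180, 180, 180].

## Interface

Orientations are given as [roll, pitch, yaw] about the fixed x, y, z axes, in that order (R = Rz(yaw) Ry(pitch) Rx(roll)).
In Python, from station import r gives the robot as it stands.
- The arm moves only by the tool carry_out, never from a script. Its argument "commands" is text: rows parted by semicolons, each of 7 numbers parted by spaces: the shift along the tool's x, y, z in mm, then the turn, a rotation vector about the tool's x, y, z in rad, then the finger opening in mm, from 0 to 85.4. In form: x y z ax ay az fingers; .... A call has exactly 8 rows; each row shifts and turns the commanded pose from where the row before left it, along the tool's axes as they then stand; what a row does not reach is not made up. A row lasts 1/10 s, in which the tool goes at most 50 mm and 8.59 degrees, less where a joint would pass 70% of its speed; a pose out of reach is approached as far as the arm can. A call with a gripper value outside its range is refused whole. The fingers move at their own pace and stop on an object; "newtons" is the grip in N (left out, the last holds). Time passes only in rows, so rows that do not move let the fingers close, or fill a call up. It gives the time, the measured TCP pose, the force, the opening and the grip force at its end, in the units of the state.
- r.sense(): the state, without advancing time (a new reading comes with each control period).
- r.read_camera(name): name is "side" or "top"; returns the picture (420x560x3 uint8, red, green, blue); there is no depth.
- r.camera_info(name): a dict with "fx", "fy", "cx", "cy" (pixels), "camera_from_world" (4x4, takes a point from world to camera coordinates). Camera axes: x right, y down, z forward; pixel columns grow to the right and rows downward; lengths in m; the calibration is good to about 2 mm. A picture is of the moment at which its call begins. camera_info takes no time and is no camera call.
- r.finish_job(): hands the job in; it is judged then, once.
The state is a dict: "time": time; "q": joint angles; "joint_velocities": joint speeds; "tau": joint torques, N m; "tcp_pos": TCP position; "tcp_rot": TCP orientation; "ft_force": force on the tool from outside, world axes, zero at the start; "wrist_torque": the same for the moment, N m; "finger_gap": opening from 0.0 (shut) to 1.0 (fully open); "gripper_force": force on a finger pad.
Only numpy, scipy, OpenCV 4.12 (cv2) and the standard library are available. Lean on these libraries where they do the work, as an engineer would, in place of code of your own. Each camera call takes 0.05 s, during which the arm holds its last target. There are 200 camera calls.

## Working session

There is one attempt and no reset: what is moved stays moved. The work goes in short steps, Python scripts to look and compute and a tool call to move; the robot and the scene stay as the last step left them, time stands still between calls to the robot, and variables do not carry over. Pictures are saved under pics/ and viewed, at most 11 in all, crops included, and the job is handed in when it is done.

Besides the shell and the picture viewer there is one more tool, called after ">>>" as name(argument=value, ...) on one line, values as JSON. carry_out: Moves the arm, as the interface text tells. Its arguments: {"type":"object","properties":{"commands":{"type":"string"},"newtons":{"type":"number"}},"required":["commands"]}

```bash
mkdir -p pics; ls; python3 - <<'E'
from station import r
import cv2
for n in("top","side"):
    cv2.imwrite(f"pics/{n}0.png",cv2.resize(r.read_camera(n)[:,:,::-1],(784,588),interpolation=cv2.INTER_CUBIC))
    i=r.camera_info(n);print(n,i["fx"],i["fy"],i["cx"],i["cy"]);print(i["camera_from_world"].__repr__())
s=r.sense();print(s)
E
```

```text
pics
top 440.0827806033573 440.0827806033573 284.89889051916583 212.81895186695087
array([[ 0.00872991, -0.99958734, -0.02736658,  0.17011605],
       [-0.99917201, -0.00763218, -0.03996305,  0.43945709],
       [ 0.03973769,  0.02769279, -0.99882632,  0.98638172],
       [ 0.        ,  0.        ,  0.        ,  1.        ]])
side 444.5855826798855 444.5855826798855 277.7029764920693 211.7314637685819
array([[ 0.94514996, -0.32584776, -0.0226888 , -0.36389431],
       [-0.16434167, -0.41435783, -0.89515329,  0.20826644],
       [ 0.28228242,  0.84978281, -0.44518065,  0.76947225],
       [ 0.        ,  0.        ,  0.        ,  1.        ]])
{'time': 0.1, 'q': array([ 7.04115898e+01,  2.05916442e+01,  8.65944839e+01,  2.36077747e-03,
        7.29084308e+01, -6.59362478e+00]), 'joint_velocities': array([ 0.03706207, -0.06839608, -0.10001276, -0.01878442,  0.05973156,
       -0.01923676]), 'tau': array([-1.57170496e-03, -5.28650951e+01, -2.79349816e+01, -5.25083069e-04,
        4.86860576e-03, -2.44778192e-05]), 'tcp_pos': array([0.13468786, 0.584045  , 0.23054886]), 'tcp_rot': array([-1.79906325e+02, -1.30983280e-02,  1.67004508e+02]), 'ft_force': array([0.09555805, 0.75909543, 0.80138389]), 'wrist_torque': array([ 0.00992301,  0.04443928, -0.01705324]), 'gripper_force': 0.0, 'finger_gap': 0.9959462225854094}
```

View pics/top0.png

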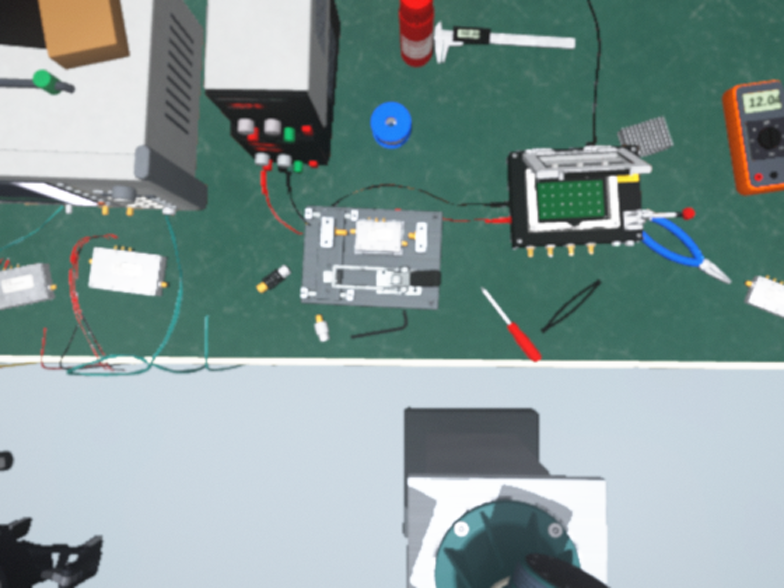

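View pics/side0.png

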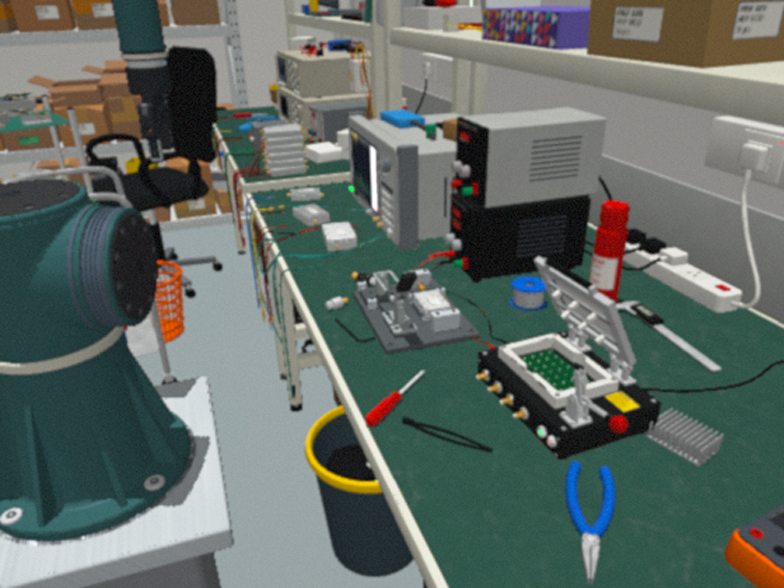

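The top view shows the fixture plate with corners near (305,207), (442,212), (438,308) and (301,303), in scaled pixels. The lever's black sleeve is at about (425,278), and the loop's bar is towards (330,277). The side view shows the fixture at about (410,310). I'll zoom in on both.

```bash
python3 - <<'E'
from station import r
import cv2,numpy as np
t=r.read_camera("top")[:,:,::-1];s=r.read_camera("side")[:,:,::-1]
cv2.imwrite("pics/t.png",t);cv2.imwrite("pics/s.png",s)
a=cv2.resize(t[140:230,205:325],(800,600),interpolation=cv2.INTER_CUBIC)
b=cv2.resize(s[180:255,245:345],(800,600),interpolation=cv2.INTER_CUBIC)
cv2.imwrite("pics/t1.png",a);cv2.imwrite("pics/s1.png",b)
E
```

```text
(no output)
```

View pics/t1.png

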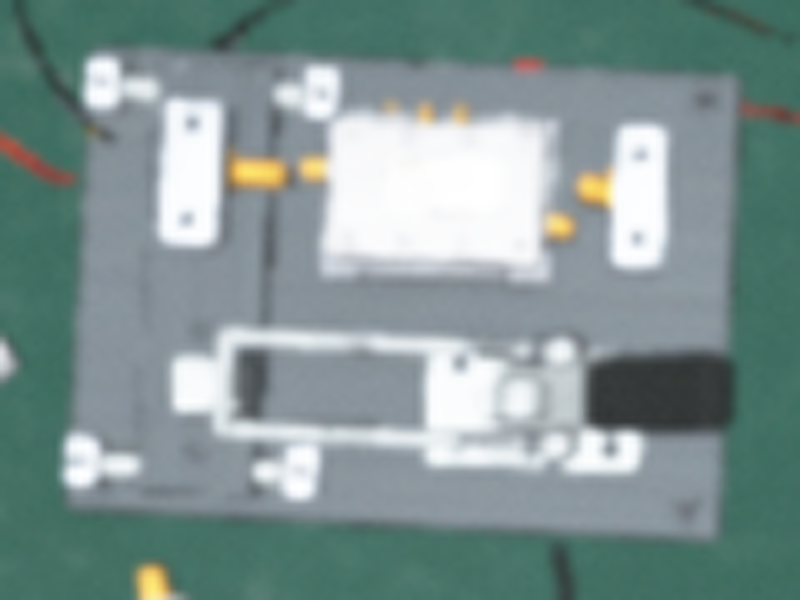

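View pics/s1.png

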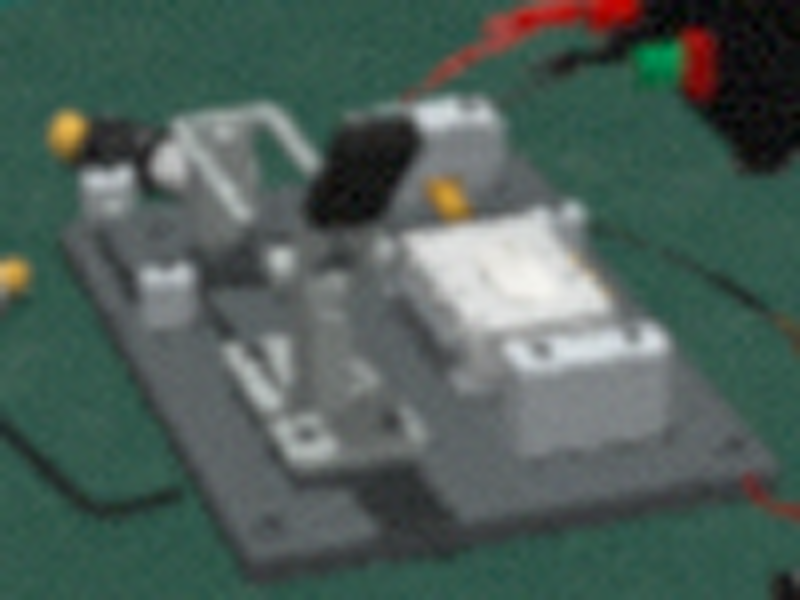

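Top crop (×6.67, offset 205,140): the plate's corners are (85,47), (738,75), (718,538) and (68,505). The loop bar runs from (227,330) to (227,437), and the sleeve's end is at about (732,392). Side crop (×8, offset 245,180): corners are (65,235), (250,553) and (775,462). The loop bar runs from (180,118) to (265,105), and the sleeve's top end is at about (385,120).

```bash
cat > h.py <<'E'
from station import r
import numpy as np
from scipy.optimize import least_squares
C={n:r.camera_info(n) for n in("top","side")}
def proj(n,p):
    i=C[n];c=i["camera_from_world"]@np.append(p,1);return np.array([i["fx"]*c[0]/c[2]+i["cx"],i["fy"]*c[1]/c[2]+i["cy"]])
def T(u,v):return np.array([205+u/6.6667,140+v/6.6667])-.42
def S(u,v):return np.array([245+u/8,180+v/8])-.44
def fx(p,l):
    c,s=np.cos(p[2]),np.sin(p[2]);return np.array([p[0]+c*l[0]-s*l[1],p[1]+s*l[0]+c*l[1],l[2]])
def tri(t,s):
    return least_squares(lambda p:np.r_[proj("top",p)-t,proj("side",p)-s],[.4,.15,.06])
E
python3 - <<'E'
from h import *
h=.012
ot=[((.08,.112,h),T(85,47)),((.08,-.112,h),T(738,75)),((-.08,-.112,h),T(718,538)),((-.08,.112,h),T(68,505))]
os=[((-.08,.112,h),S(65,235)),((-.08,-.112,h),S(250,553)),((.08,-.112,h),S(775,462))]
f=lambda A,B:(lambda p:np.concatenate([proj("top",fx(p,l))-m for l,m in A]+[proj("side",fx(p,l))-m for l,m in B]))
for A,B in((ot,os),(ot,[]),([],os)):
    q=least_squares(f(A,B),[.45,.15,0]);print(q.x.round(4),q.fun.round(1))
    if B and A:p=q.x
i=lambda w:(np.array([[np.cos(p[2]),np.sin(p[2])],[-np.sin(p[2]),np.cos(p[2])]])@(w[:2]-p[:2]),w[2])
for nm,t,s in(("bar+x",T(227,333),S(265,105)),("bar-x",T(227,434),S(180,118)),("barmid",T(227,384),S(222,112)),("sleeve",T(732,392),S(385,120))):
    q=tri(t,s);print(nm,q.x.round(4),q.fun.round(1),i(q.x))
for nm,l in(("seat",(-.038,.0545,.056)),("pin",(-.038,-.043,.058))):
    w=fx(p,l);print(nm,w.round(4),(proj("top",w)+.42-[205,140])*6.667,(proj("side",w)+.44-[245,180])*8)
E
```

```text
[ 0.5045  0.2202 -0.0413] [ 0.4 -0.3  0.4 -0.1  0.   0.8 -1.   0.8 -0.8 -1.8  0.2  0.5  1.7  0.1]
[ 0.5052  0.2201 -0.0372] [ 0.3 -0.4  0.3 -0.6  0.2  0.2 -0.8  0.7]
[ 0.5036  0.2199 -0.0477] [-0.8 -1.8 -0.5  0.5  1.2  0.4]
bar+x [0.4831 0.2721 0.0711] [-0.3  0.8  1.  -0.1] (array([-0.02353281,  0.05093285]), np.float64(0.07112646583100289))
bar-x [0.4523 0.271  0.0721] [ 0. -0. -0.  0.] (array([-0.05419572,  0.04855787]), np.float64(0.07211964424061523))
barmid [0.4675 0.2716 0.0715] [-0.1  0.4  0.5 -0. ] (array([-0.03906034,  0.04975805]), np.float64(0.0714566779537988))
sleeve [0.4613 0.1123 0.1364] [-0.1  0.4  0.4 -0. ] (array([-0.03865103, -0.10958677]), np.float64(0.1363828083819396))
seat [0.4688 0.2763 0.056 ] [218.16350586 386.28991302] [226.30602131 150.60430872]
pin [0.4647 0.1788 0.058 ] [516.42056536 400.21123577] [319.71569616 277.6935161 ]
```

>>> carry_out(commands="-35 -22 0 0 0 0 85;-35 -22 0 0 0 0 85;-35 -22 0 0 0 0 85;-35 -22 0 0 0 0 85;-35 -22 0 0 0 0 85;-35 -22 0 0 0 0 85;-35 -22 0 0 0 0 85;-35 -22 0 0 0 0 85", newtons=30)

```text
time: 1.0
tcp_pos: [0.369, 0.3488, 0.2313]
tcp_rot: [-180.0, 0.0, 167.0]
ft_force: [0.7, 0.8, -0.0]
finger_gap: 0.995
gripper_force: 0.0
```

>>> carry_out(commands="-30 -18.6 10 0 0 0 50;-30 -18.6 10 0 0 0 50;-30 -18.6 10 0 0 0 50;-30 -18.6 10 0 0 0 50;0 0 10 0 0 0.1386 50;0 0 10 0 0 0.1386 50;0 0 10 0 0 0.1386 50;0 0 0 0 0 0.1386 50")

```text
time: 1.8
tcp_pos: [0.4673, 0.25, 0.1598]
tcp_rot: [-179.8, -0.1, 134.9]
ft_force: [0.9, 0.7, -0.1]
finger_gap: 0.582
gripper_force: 0.0
```

>>> carry_out(commands="0 0 0 0 0 0.1386 50;0 0 0 0 0 0.1386 50;0 0 0 0 0 0.1386 50;0 0 0 0 0 0.1386 50;0 0 0 0 0 0.1386 50;0 0 0 0 0 0.1386 50;0 0 0 0 0 0 50;0 0 0 0 0 0 50")

```text
time: 2.6
tcp_pos: [0.4683, 0.2506, 0.1612]
tcp_rot: [-180.0, 0.0, 87.8]
ft_force: [0.3, -0.8, -0.1]
finger_gap: 0.588
gripper_force: 0.0
```

>>> carry_out(commands="0 0 20 0 0 0 50;0 0 20 0 0 0 50;0 0 20 0 0 0 50;0 0 20 0 0 0 50;0 0 9 0 0 0 50;0 0 7 0 0 0 50;0 0 6 0 0 0 50;0 0 5 0 0 0 50")

```text
time: 3.4
tcp_pos: [0.4688, 0.2508, 0.0544]
tcp_rot: [179.9, -0.0, 87.6]
ft_force: [-0.2, 0.5, 0.4]
finger_gap: 0.586
gripper_force: 0.0
```

```bash
python3 - <<'E'
from station import r
import cv2,numpy as np
t=r.read_camera("top")[:,:,::-1];s=r.read_camera("side")[:,:,::-1]
a=cv2.resize(t[150:220,205:298],(400,300),interpolation=cv2.INTER_CUBIC)
b=cv2.resize(s[180:255,245:345],(800,600),interpolation=cv2.INTER_CUBIC)
cv2.imwrite("pics/s2.png",b)
E
```

```text
(no output)
```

View pics/s2.png

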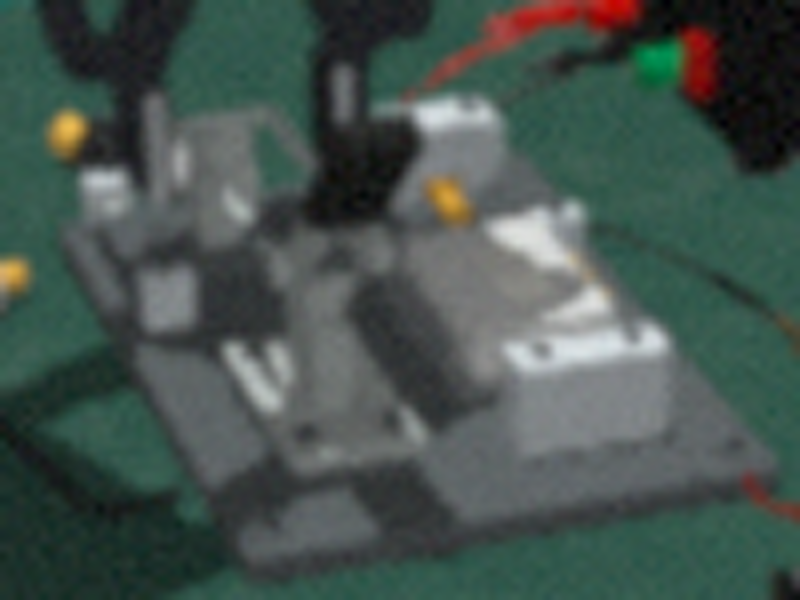

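The open fingers straddle the loop near (155,140) and (345,90), with the bar between them. I'll close gently.

>>> carry_out(commands="0 0 0 0 0 0 34;0 0 0 0 0 0 32;0 0 0 0 0 0 30;0 0 0 0 0 0 30;0 0 0 0 0 0 30;0 0 0 0 0 0 30;0 0 0 0 0 0 30;0 0 0 0 0 0 30", newtons=30)

```text
time: 4.3
tcp_pos: [0.4693, 0.2509, 0.0548]
tcp_rot: [179.9, -0.0, 87.6]
ft_force: [2.5, -1.6, 5.1]
finger_gap: 0.395
gripper_force: 30.0
```

>>> carry_out(commands="0 0 -1 0 0 0 30;0 0 -1 0 0 0 30;0 0 -1 0 0 0 30;0 0 -1 0 0 0 30;0 0 -1 0 0 0 30;0 0 0 0 0 0 30;0 0 0 0 0 0 30;0 0 0 0 0 0 30")

```text
time: 5.1
tcp_pos: [0.4691, 0.2508, 0.0591]
tcp_rot: [179.9, -0.0, 87.6]
ft_force: [6.2, -1.3, -4.1]
finger_gap: 0.391
gripper_force: 30.1
```

>>> carry_out(commands="1 0.5 0 0 0 0 30;1 0 0 0 0 0 30;1 0 0 0 0 0 30;1 0 0 0 0 0 30;1 0 0 0 0 0 30;1 0 0 0 0 0 30;1 0 0 0 0 0 30;1 0 0 0 0 0 30")

```text
time: 5.9
tcp_pos: [0.4693, 0.2572, 0.059]
tcp_rot: [-180.0, 0.1, 87.6]
ft_force: [6.3, -7.2, -0.0]
finger_gap: 0.396
gripper_force: 30.3
```

>>> carry_out(commands="1 0 0 0 0 0 30;1 0 0 0 0 0 30;1 0 0 0 0 0 30;1 0 0 0 0 0 30;0.5 0 0 0 0 0 30;0.5 0 0 0 0 0 30;0 0 0 0 0 0 30;0 0 0 0 0 0 30")

```text
time: 6.7
tcp_pos: [0.4696, 0.2627, 0.0592]
tcp_rot: [180.0, 0.1, 87.6]
ft_force: [4.7, -4.4, 1.5]
finger_gap: 0.392
gripper_force: 30.4
```

```bash
python3 - <<'E'
from station import r
import cv2,numpy as np
t=r.read_camera("top")[:,:,::-1];s=r.read_camera("side")[:,:,::-1]
b=cv2.resize(s[170:230,245:345],(800,480),interpolation=cv2.INTER_CUBIC)
cv2.imwrite("pics/s3.png",b)
E
```

```text
(no output)
```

View pics/s3.png

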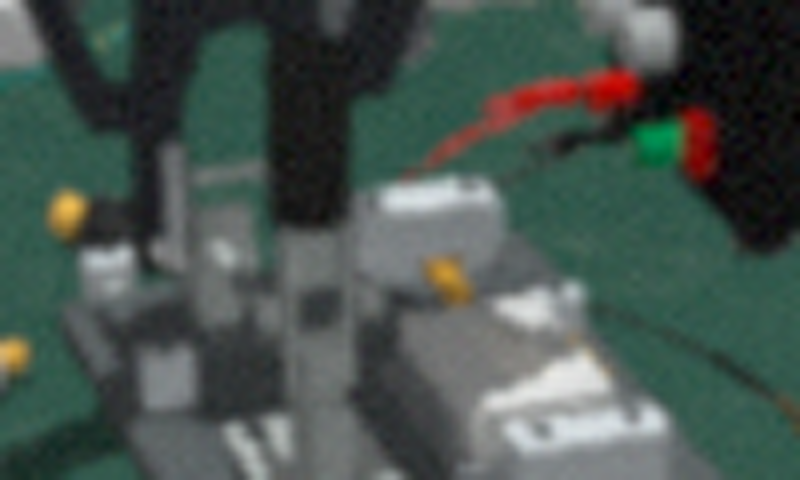

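The lever is now almost upright: its sleeve stands over (310,225). The bar is at about (230,172), above and beyond the keeper, whose top is at about (222,205). I'll locate the bar in the work plane.

```bash
python3 - <<'E'
from h import *
p=[.5047,.2201,-.040]
def pl(px):return least_squares(lambda q:proj("side",fx(p,(-.038,q[0],q[1])))-px,[.05,.06]).x
print("bar now",pl(np.array([245+230/8,170+172/8])-.44),"bar start",pl(S(222,112)),"lip top",pl(np.array([245+222/8,170+207/8])-.44))
E
```

```text
bar now [0.04892706 0.07836615] bar start [0.05893303 0.06739123] lip top [0.05947681 0.06202193]
```

>>> carry_out(commands="1 0.3 0 0 0 0 30;0 0.2 1 0 -0.01 0 30;-0.2 0 1.2 0 -0.013 0 30;-0.2 0 1.2 0 -0.013 0 30;-0.2 0 1.2 0 -0.013 0 30;-0.2 0 1.2 0 -0.013 0 30;-0.2 0 1.2 0 -0.013 0 30;0 0 0 0 0 0 30")

```text
time: 7.6
tcp_pos: [0.4696, 0.2625, 0.0521]
tcp_rot: [-180.0, 4.4, 87.7]
ft_force: [4.0, -4.0, 1.1]
finger_gap: 0.394
gripper_force: 30.4
```

>>> carry_out(commands="-0.2 0 1 0 -0.012 0 30;-0.2 0 1 0 -0.012 0 30;-0.2 0 1 0 -0.012 0 30;-0.2 0 1 0 -0.012 0 30;0 0 0 0 0 0 30;0 0 0 0 0 0 30;0 0 0 0 0 0 30;0 0 0 0 0 0 30")

```text
time: 8.4
tcp_pos: [0.4695, 0.2614, 0.0483]
tcp_rot: [-180.0, 7.2, 87.6]
ft_force: [3.6, -2.0, 1.7]
finger_gap: 0.396
gripper_force: 30.4
```

```bash
python3 - <<'E'
from station import r
import cv2,numpy as np
t=r.read_camera("top")[:,:,::-1];s=r.read_camera("side")[:,:,::-1]
b=cv2.resize(s[180:217,258:308],(800,592),interpolation=cv2.INTER_CUBIC)
cv2.imwrite("pics/s4.png",b)
E
```

```text
(no output)
```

View pics/s4.png

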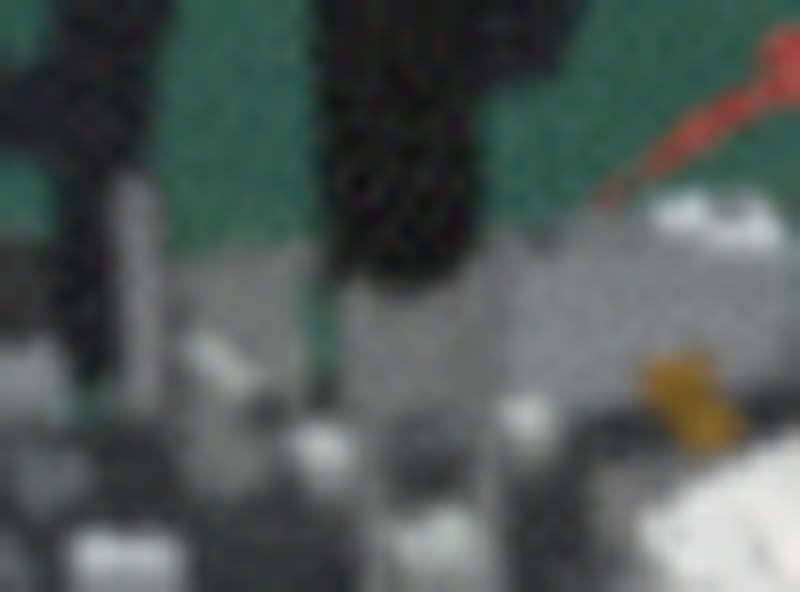

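The bar has dropped out of sight behind the keeper, whose top is at about (240,250). There's no contact force, so I'll lower the last few millimetres.

>>> carry_out(commands="-0.1 0 0.6 0 -0.008 0 30;-0.1 0 0.6 0 -0.008 0 30;-0.1 0 0.6 0 -0.008 0 30;0 0 0 0 0 0 30;0 0 0 0 0 0 30;0 0 0 0 0 0 30;0 0 0 0 0 0 30;0 0 0 0 0 0 30")

```text
time: 9.3
tcp_pos: [0.4696, 0.2609, 0.0469]
tcp_rot: [-180.0, 8.5, 87.6]
ft_force: [3.4, -4.1, 4.3]
finger_gap: 0.393
gripper_force: 30.6
```

>>> carry_out(commands="0 0 0.5 0 -0.005 0 30;0 0 0.4 0 -0.005 0 30;0 0 0 0 0 0 30;0 0 0 0 0 0 30;0 0 0 0 0 0 30;0 0 0 0 0 0 30;0 0 0 0 0 0 30;0 0 0 0 0 0 30")

```text
time: 10.1
tcp_pos: [0.4696, 0.2608, 0.0467]
tcp_rot: [-180.0, 9.1, 87.6]
ft_force: [1.8, -3.6, 10.8]
finger_gap: 0.394
gripper_force: 31.1
```

>>> carry_out(commands="0 0 -0.7 0 0 0 30;-0.8 0 0 0 0 0 30;-0.8 0 0 0 0 0 30;-0.8 0 0 0 0 0 30;-0.8 0 0 0 0 0 30;-0.8 0 0 0 0 0 30;0 0 0 0 0 0 30;0 0 0 0 0 0 30")

```text
time: 10.9
tcp_pos: [0.4697, 0.2592, 0.0469]
tcp_rot: [180.0, 8.9, 87.6]
ft_force: [1.2, 5.1, 2.1]
finger_gap: 0.388
gripper_force: 30.5
```

>>> carry_out(commands="-0.8 0 0 0 0 0 30;-0.8 0 0 0 0 0 30;-0.8 0 0 0 0 0 30;-0.8 0 0 0 0 0 30;0 0 0 0 0 0 30;0 0 0 0 0 0 30;0 0 0 0 0 0 30;0 0 0 0 0 0 30")

```text
time: 11.7
tcp_pos: [0.4695, 0.2558, 0.0471]
tcp_rot: [180.0, 8.9, 87.6]
ft_force: [1.8, 4.8, -1.0]
finger_gap: 0.396
gripper_force: 30.4
```

>>> carry_out(commands="-0.7 0 0 0 0 0 30;-0.7 0 0 0 0 0 30;-0.6 0 0 0 0 0 30;0 0 0 0 0 0 30;0 0 0 0 0 0 30;0 0 0 0 0 0 30;0 0 0 0 0 0 30;0 0 0 0 0 0 30")

```text
time: 12.5
tcp_pos: [0.4694, 0.2539, 0.0474]
tcp_rot: [180.0, 8.9, 87.6]
ft_force: [2.4, 5.6, -1.2]
finger_gap: 0.39
gripper_force: 30.3
```

>>> carry_out(commands="-0.7 0 0.1 0 0 0 30;-0.7 0 0.1 0 0 0 30;-0.6 0 0.1 0 0 0 30;-0.5 0 0.1 0 0 0 30;0 0 0 0 0 0 30;0 0 0 0 0 0 30;0 0 0 0 0 0 30;0 0 0 0 0 0 30")

```text
time: 13.3
tcp_pos: [0.4694, 0.2517, 0.0473]
tcp_rot: [180.0, 8.8, 87.6]
ft_force: [1.2, 5.8, -2.9]
finger_gap: 0.392
gripper_force: 30.3
```

>>> carry_out(commands="-0.7 0 0.1 0 0 0 30;-0.7 0 0.1 0 0 0 30;-0.6 0 0.1 0 0 0 30;0 0 0 0 0 0 30;0 0 0 0 0 0 30;0 0 0 0 0 0 30;0 0 0 0 0 0 30;0 0 0 0 0 0 30")

```text
time: 14.1
tcp_pos: [0.4694, 0.2512, 0.0473]
tcp_rot: [180.0, 8.7, 87.5]
ft_force: [1.4, 12.4, -3.0]
finger_gap: 0.39
gripper_force: 30.3
```

```bash
python3 - <<'E'
from station import r
import cv2,numpy as np
s=r.read_camera("side")[:,:,::-1];t=r.read_camera("top")[:,:,::-1]
b=cv2.resize(s[170:220,255:315],(480,400),interpolation=cv2.INTER_CUBIC)
a=cv2.resize(t[165:215,215:255],(320,400),interpolation=cv2.INTER_CUBIC)
cv2.imwrite("pics/s5.png",np.hstack([b,a]))
E
```

```text
(no output)
```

View pics/s5.png

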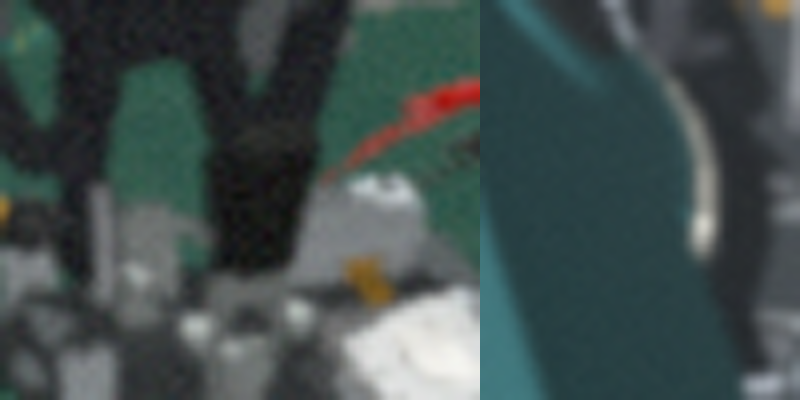

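The wall contact was felt (about 6 N above friction), and the bar sits behind the keeper below its top edge. I'll relax, open and retreat upwards.

>>> carry_out(commands="1 0 0.2 0 0 0 30;1 0 0 0 0 0 30;0.5 0 0 0 0 0 52;0 0 0 0 0 0 52;0 0 0 0 0 0 52;0 0 0 0 0 0 52;0 0 0 0 0 0 52;0 0 0 0 0 0 52")

```text
time: 15.0
tcp_pos: [0.4693, 0.2503, 0.0473]
tcp_rot: [-180.0, 9.0, 87.6]
ft_force: [0.0, -0.8, 0.6]
finger_gap: 0.608
gripper_force: 0.0
```

>>> carry_out(commands="0 0 -5 0 0 0 52;0 0 -15 0 0 0 52;0 0 -20 0 0 0 52;0 0 -25 0 0.05 0 20;0 0 -25 0 0.1 0 0;0 0 -25 0 0 0 0;0 0 0 0 0 0 0;0 0 0 0 0 0 0")

```text
time: 15.8
tcp_pos: [0.4703, 0.2635, 0.1621]
tcp_rot: [179.9, 0.4, 87.6]
ft_force: [-0.7, -0.2, -0.0]
finger_gap: -0.002
gripper_force: 0.0
```

```bash
python3 - <<'E'
from station import r
import cv2,numpy as np
s=r.read_camera("side")[:,:,::-1];t=r.read_camera("top")[:,:,::-1]
b=cv2.resize(s[170:220,255:315],(480,400),interpolation=cv2.INTER_CUBIC)
a=cv2.resize(t[165:215,215:255],(320,400),interpolation=cv2.INTER_CUBIC)
cv2.imwrite("pics/s6.png",np.hstack([b,a]))
q=r.sense();print(q["tcp_pos"],q["tcp_rot"],q["ft_force"],q["q"])
E
```

```text
[0.46914986 0.2633358  0.16056976] [-179.91446678    0.4547144    87.61442149] [-0.22251647  0.31117494  0.17185703] [22.21167048 20.07143799 98.7316392  -0.4300954  61.46464546 24.8039289 ]
```

View pics/s6.png

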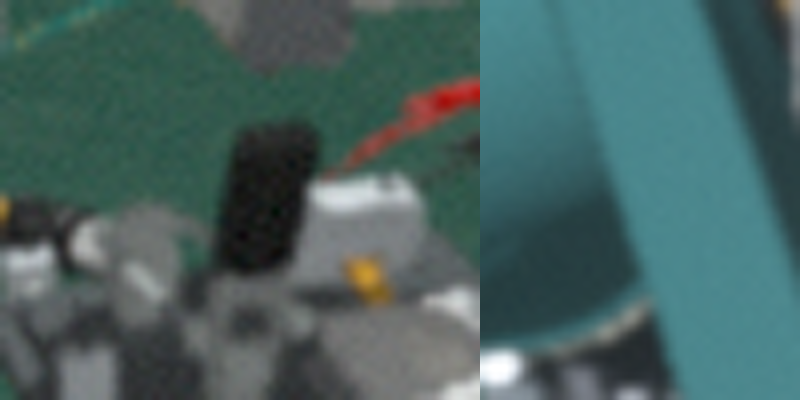

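The loop is still hooked: the bar is hidden behind the keeper, and the wires dip beside it at about (190,225). The lever stands at about (270,195), with the sleeve's end at about (278,128). Next I'll work out the pushing path.

```bash
python3 - <<'E'
from h import *
p=[.5047,.2201,-.040]
px=np.array([255+278/8,170+130/8])-.44
for th in np.arange(.9,1.5,.1):
  w=fx(p,(-.038,-.043-.098*np.cos(th)+.003*np.sin(th),.058+.098*np.sin(th)+.003*np.cos(th)));print(round(th,2),proj("side",w)-px)
pos=r.sense()["tcp_pos"];c,s=np.cos(p[2]),np.sin(p[2])
d=pos[:2]-p[:2];l=np.array([c*d[0]+s*d[1],-s*d[0]+c*d[1]])*1000;print("tcp fix",l,pos[2]*1000)
for th in np.arange(1.3,-.01,-.1):
  f=th+.1456;print(round(th,2),(-32-75.8*np.cos(f)).round(1),(58+75.8*np.sin(f)).round(1))
E
```

```text
0.9 [3.10579904 7.09925042]
1.0 [1.87503934 3.28595383]
1.1 [ 0.58686927 -0.2157545 ]
1.2 [-0.74184265 -3.36788465]
1.3 [-2.09419604 -6.13882872]
1.4 [-3.45358462 -8.50359156]
tcp fix [-37.25067682  41.77959294] 160.56976293179505
1.3 -41.5 133.2
1.2 -48.9 131.9
1.1 -56.2 129.8
1.0 -63.3 127.1
0.9 -70.0 123.6
0.8 -76.4 119.5
0.7 -82.3 114.7
0.6 -87.7 109.4
0.5 -92.5 103.6
0.4 -96.8 97.3
0.3 -100.4 90.7
0.2 -103.3 83.7
0.1 -105.5 76.4
-0.0 -107.0 69.0
```

>>> carry_out(commands="-20 -0.7 5 0 0 0 0;-20 0 8 0 0 0 0;-20 0 8 0 0 0 0;-15 0 7 0 0 0 0;-7 0 3 0 0 0 0;-5 0 0 0 0 0 0;0 0 0 0 0 0 0;0 0 0 0 0 0 0")

```text
time: 16.7
tcp_pos: [0.466, 0.1768, 0.1313]
tcp_rot: [180.0, 0.4, 87.6]
ft_force: [0.1, 0.2, 0.1]
finger_gap: 0.002
gripper_force: 0.0
```

>>> carry_out(commands="-2 0 0.2 0 0 0 0;-2 0 0.3 0 0 0 0;-2 0 0.4 0 0 0 0;-2 0 0.5 0 0 0 0;-2 0 0.7 0 0 0 0;-2 0 0.8 0 0 0 0;-2 0 0.8 0 0 0 0;-2 0 0.9 0 0 0 0")

```text
time: 17.5
tcp_pos: [0.465, 0.1606, 0.1266]
tcp_rot: [180.0, 0.4, 87.6]
ft_force: [0.2, 3.1, 3.0]
finger_gap: 0.002
gripper_force: 1.9
```

>>> carry_out(commands="-3 0 1.1 0 0 0 0;-3 0 1.2 0 0 0 0;-2.8 0 1.3 0 0 0 0;-2.7 0 1.5 0 0 0 0;-2.6 0 1.6 0 0 0 0;-2.5 0 1.7 0 0 0 0;-2.4 0 1.8 0 0 0 0;-2.3 0 1.9 0 0 0 0")

```text
time: 18.3
tcp_pos: [0.4641, 0.1399, 0.1146]
tcp_rot: [180.0, 0.3, 87.5]
ft_force: [-1.0, 8.0, 1.5]
finger_gap: -0.003
gripper_force: 3.3
```

>>> carry_out(commands="-2.3 0 1.9 0 0 0 0;-2.2 0 2 0 0 0 0;-2.1 0 2.1 0 0 0 0;-2 0 2.2 0 0 0 0;-1.9 0 2.2 0 0 0 0;-1.8 0 2.3 0 0 0 0;-1.7 0 2.4 0 0 0 0;-1.6 0 2.5 0 0 0 0")

```text
time: 19.1
tcp_pos: [0.4635, 0.1239, 0.0972]
tcp_rot: [180.0, 0.3, 87.6]
ft_force: [-0.5, 4.9, 3.7]
finger_gap: -0.001
gripper_force: 2.6
```

>>> carry_out(commands="-1.4 0 2.2 0 0 0 0;-1.2 0 2.2 0 0 0 0;-1.1 0 2.2 0 0 0 0;-1 0 2.2 0 0 0 0;-0.9 0 2.2 0 0 0 0;-0.8 0 2.2 0 0 0 0;-0.7 0 2.2 0 0 0 0;-0.5 0 2.2 0 0 0 0")

```text
time: 19.9
tcp_pos: [0.4632, 0.1151, 0.0794]
tcp_rot: [180.0, 0.4, 87.6]
ft_force: [0.9, -0.0, 1.3]
finger_gap: 0.0
gripper_force: 1.1
```

>>> carry_out(commands="-0.2 0 0.8 0 0 0 0;-0.2 0 0.8 0 0 0 0;-0.2 0 0.7 0 0 0 0;-0.1 0 0.7 0 0 0 0;0 0 0.6 0 0 0 0;0 0 0.6 0 0 0 0;0 0 0 0 0 0 0;0 0 0 0 0 0 0")

```text
time: 20.7
tcp_pos: [0.4626, 0.1149, 0.0752]
tcp_rot: [-180.0, 0.4, 87.6]
ft_force: [-0.6, 0.3, 1.1]
finger_gap: -0.003
gripper_force: 0.2
```

>>> carry_out(commands="0 0 0.6 0 0 0 0;0 0 0.6 0 0 0 0;0 0 0.6 0 0 0 0;0 0 0.6 0 0 0 0;0 0 0 0 0 0 0;0 0 0 0 0 0 0;0 0 0 0 0 0 0;0 0 0 0 0 0 0")

```text
time: 21.5
tcp_pos: [0.4629, 0.1149, 0.0729]
tcp_rot: [-180.0, 0.4, 87.6]
ft_force: [0.2, 0.7, -0.1]
finger_gap: -0.002
gripper_force: 0.0
```

>>> carry_out(commands="0 0 0.6 0 0 0 0;0 0 0.6 0 0 0 0;0 0 0.6 0 0 0 0;0 0 0.6 0 0 0 0;0 0 0 0 0 0 0;0 0 0 0 0 0 0;0 0 0 0 0 0 0;0 0 0 0 0 0 0")

```text
time: 22.3
tcp_pos: [0.4629, 0.1148, 0.0705]
tcp_rot: [-180.0, 0.4, 87.6]
ft_force: [-0.7, 0.4, 0.4]
finger_gap: -0.002
gripper_force: 0.0
```

>>> carry_out(commands="0 0 0.6 0 0 0 0;0 0 0.6 0 0 0 0;0 0 0.6 0 0 0 0;0 0 0 0 0 0 0;0 0 0 0 0 0 0;0 0 0 0 0 0 0;0 0 0 0 0 0 0;0 0 0 0 0 0 0")

```text
time: 23.1
tcp_pos: [0.463, 0.1148, 0.0688]
tcp_rot: [180.0, 0.4, 87.6]
ft_force: [0.0, 1.2, 0.1]
finger_gap: -0.002
gripper_force: 0.0
```

>>> carry_out(commands="0 0 0.5 0 0 0 0;0 0 0.5 0 0 0 0;0 0 0.5 0 0 0 0;0 0 0.5 0 0 0 0;0 0 0 0 0 0 0;0 0 0 0 0 0 0;0 0 0 0 0 0 0;0 0 0 0 0 0 0")

```text
time: 23.9
tcp_pos: [0.4631, 0.1148, 0.068]
tcp_rot: [180.0, 0.4, 87.6]
ft_force: [-4.2, -1.1, 17.5]
finger_gap: -0.004
gripper_force: 8.6
```

```bash
python3 - <<'E'
from station import r
import cv2,numpy as np
s=r.read_camera("side")[:,:,::-1]
cv2.imwrite("pics/s7.png",cv2.resize(s[180:255,245:345],(800,600),interpolation=cv2.INTER_CUBIC))
E
```

```text
(no output)
```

View pics/s7.png

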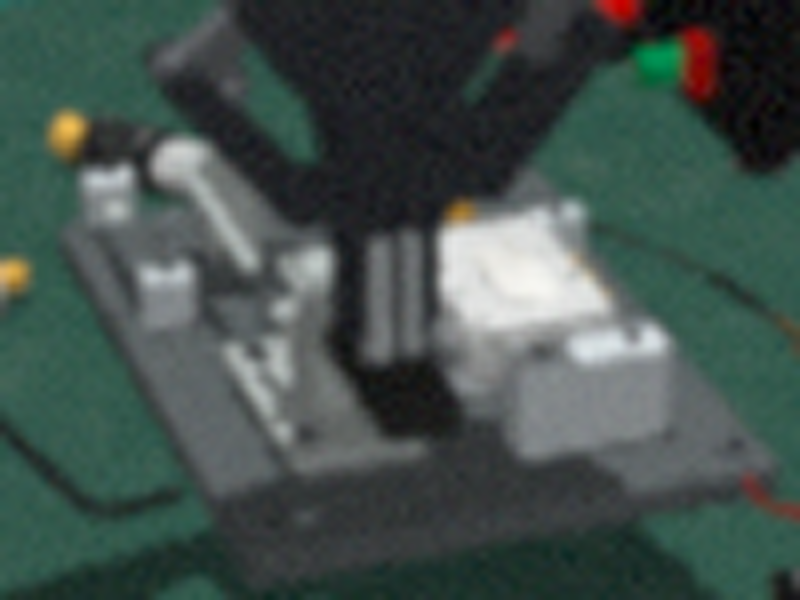

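The lever lies level under the fingertips (sleeve at about (410,395)), and the stop was felt at 17.5 N. I'll lift clear and look.

>>> carry_out(commands="0 0 -1 0 0 0 0;0 0 -5 0 0 0 0;0 0 -20 0 0 0 0;0 0 -30 0 0 0 0;0 0 -40 0 0 0 0;-20 0 -40 0 0 0 0;-20 0 0 0 0 0 0;0 0 0 0 0 0 0")

```text
time: 24.75
tcp_pos: [0.4621, 0.0744, 0.2045]
tcp_rot: [179.8, 0.4, 87.5]
ft_force: [0.0, 0.7, -1.5]
finger_gap: -0.001
gripper_force: 0.0
```

```bash
python3 - <<'E'
from station import r
import cv2,numpy as np
s=r.read_camera("side")[:,:,::-1]
cv2.imwrite("pics/s8.png",cv2.resize(s[180:255,245:345],(800,600),interpolation=cv2.INTER_CUBIC))
E
```

```text
(no output)
```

View pics/s8.png

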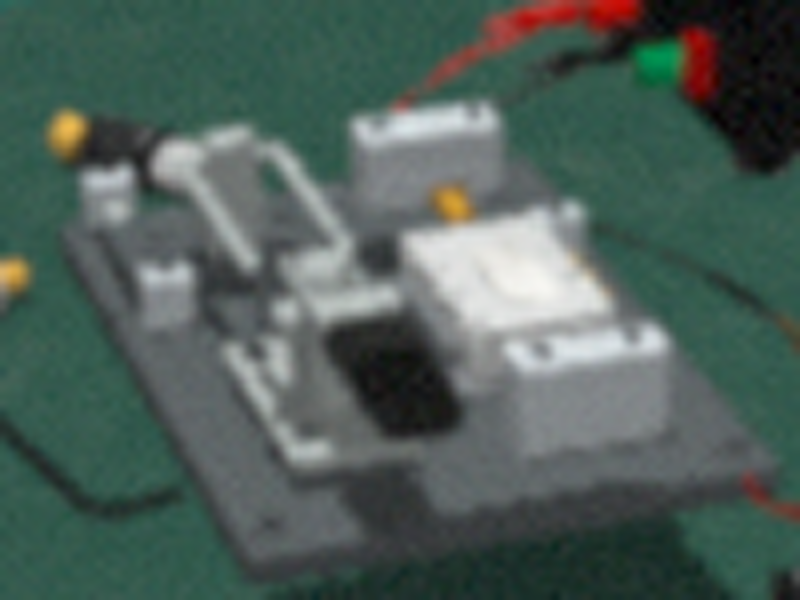

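The lever lies fully level, with the sleeve at about (395,380). The loop is taut, its wires running to behind the keeper at about (230,140). The block holds and nothing else has moved, so I'll hand the job in.

```bash
python3 -c "
from station import r
print(r.finish_job())"
```

```text
the job is handed in; nothing more can be done
None
```

The latch loop is hooked behind the keeper and the lever is home on its stop (felt at 17.5 N); the last picture shows it holding, the arm is clear, and the job was handed in at about 25 s; the block's travel was not measured.

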